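# Release the latched channel key on the gauge selector

## Robot

A 6-joint arm with a two-finger parallel gripper is mounted at the origin on the work surface. World frame = base frame: x ahead of the robot, y to its left, z up, the work surface at z = 0. Lengths are in m, angles in rad, forces in N, time in s.
With the tool pointing down it reaches from about 0.375 to 0.975 m from the base axis. Payload 3.8 kg.
Tool frame: the origin (TCP) lies midway between the tips of the shut fingers; the grasp point (between the pads) lies 19 mm behind it; z points along the fingers, y is the direction in which the jaws open and shut (so a half turn about z gives the same grasp; the last joint's range is limited). The gripper opens to 85 mm and grips with 20 to 120 N. Pads are 22 mm wide; open, the fingers measure 114 mm over their backs; the gripper's body (76 mm by 85 mm) begins 54 mm behind the grasp point. The pads swing forward as they close: fully open they stand 13 mm farther back than shut.
Start: joints at [1.079, 0.264, 1.604, -0, 1.274, -0.037], TCP at [0.297, 0.606, 0.231] pointing down, gripper open.
Joint ranges: [-2.63, 2.63], [-0.94, 2.18], [0.31, 2.57], [-1.31, 4.45], [0, 2.66], [-2.55, 2.55]. Speed limits (rad/s): [2.57, 2.57, 3.14, 3.14, 3.14, 3.14].

## Interface

Orientations are given as a rotation vector (axis times angle).
In Python, from workcell import bot gives the robot as it stands.
- The arm moves only by the tool drive_tool, never from a script. Its argument "deltas" is a list of rows, each an object with "hand": the opening, from 0 (shut) to 1 (fully open); "offset": the shift along the world's x, y, z in cm, a list of three; "angular": the turn, a rotation vector about the world's x, y, z in degrees, a list of three. A call has 1 to 8 rows; each row is the pose to reach, as a shift and turn from the pose commanded when the call began; what a row does not reach only later rows make up. A row lasts 1/8 s, in which the tool goes at most 62.5 mm and 10.7 degrees, less where a joint would pass 70% of its speed; a pose out of reach is approached as far as the arm can. A call with a gripper value outside its range is refused whole. The fingers move at their own pace and stop on an object; "force" is the grip in N (left out, the last holds). Time passes only in rows, so rows that repeat a pose let the fingers close. It gives the time, the measured TCP pose, the force and the opening at its end, in the units of the state.
- bot.read_state(): the state, without advancing time (a new reading comes with each control period).
- bot.read_camera(name): name is "scene" or "top" or "wrist"; returns a dict with "frame" (420x560x3 uint8, blue, green, red), "mtx" (3x3 intrinsics, pixels), "R" (3x3) and "t" (3): a world point X has camera coordinates R X + t. Camera axes: x right, y down, z forward; pixel columns grow to the right and rows downward; lengths in m; the calibration is good to about 2 mm. A picture is of the moment at which its call begins. There is no depth.
- bot.finish_job(): hands the job in, once; it reports no verdict.
The state is a dict: "time": time; "q": joint angles; "joint_vel": joint speeds; "joint_torque": joint torques, N m; "tool_pos": TCP position; "tcp_rot": TCP orientation; "wrist_force": force on the tool from outside, world axes, zero at the start; "torque": the same for the moment, N m; "width": opening from 0.0 (shut) to 1.0 (fully open).
Only numpy, scipy, OpenCV 4.12 (cv2) and the standard library are available. Lean on these libraries where they do the work, as an engineer would, in place of code of your own. Each camera call takes 0.05 s, during which the arm holds its last target. There are 200 camera calls.

## Task

One of the four identical channel keys on the gauge selector console has been left latched down. With a closed fingertip, tap all four keys lightly one after the other, from the robot's left to its right, to feel which one it is, so lightly that none of them latches or releases. Then press the latched key once so that it releases and stands up like the others, move clear, and leave the things around it where they are.

Things in the scene. Friction and masses are not known exactly. Their poses are not given: they have to be found in the camera images.
- console: Gauge selector, fixed: grey case 206 mm deep (x), 354 wide (y), dark deck 50 mm above the bench, display hood 72 mm high along its rear from x = +12 mm. Origin: centre of its underside; x away from the robot, y to the robot's left, z up. Keys in one row along y at x = -40 mm, at y = +75, +25, -25, -75 mm; which key is where varies. A 15 mm high round knob, 28 mm wide, is at y = +138.
- key_a_top (a point): Centre of the top face of one of four identical square keys: cream cap 24 x 24 mm in a black frame 34 x 34 mm, 3 mm high. Up, the top is 13 mm above the deck (63 mm above the bench); latched, 3.4 mm lower. The point moves with the key; its axes are the console's.
- key_a (a joint): How far this key is in, straight down, in m: 0 up, 0.0034 latched, 0.0065 at its stop. Push-push: an up key starts to give at 3 N; pushed in past 4.7 mm and let go, it latches. A latched key starts to give at 3.7 N; pushed in past 5.1 mm (4.5 N; best to the stop) and let go, it springs up. Short of that it returns to where it was. Damping 45 N per m/s.
- key_b_top (a point): The same point on another of the four identical keys (see key_a_top).
- key_b (a joint): The same for key_b (see key_a).
- key_c_top (a point): The same point on another of the four identical keys (see key_a_top).
- key_c (a joint): The same for key_c (see key_a).
- key_d_top (a point): The same point on another of the four identical keys (see key_a_top).
- key_d (a joint): The same for key_d (see key_a).
- setting_ring: Bystander: loose steel setting ring, 34 mm outside, 20 mm bore, 14 mm high, lying on the console's deck beyond the right-hand end of the key row. Origin at the centre of its underside.
- standard: Bystander: round black reference standard with a steel stem, 52 mm across, 44 mm high, standing on the bench to the left of the console. Origin at the centre of its underside.
- vee_block: Bystander: dark steel vee block, 50 x 40 mm, 39 mm high, on the bench to the right of the console. Origin at the centre of its underside.
- stylus_case: Bystander: small dark red stylus case, 60 x 90 mm, its lid standing open 64 mm high at its far side, on the bench to the left of the rear of the console. Origin at the centre of its underside.

How it is judged:
On the way, in this order (a step that is already met when the one before it is completed fails the run):
1. The far left key of the row (counted from the robot's left) is tapped (((y of key_a_top in the frame of console between 0.05 and 0.1 m and contact force between the fingers and key_a above 0.4 N) or (y of key_b_top in the frame of console between 0.05 and 0.1 m and contact force between the fingers and key_b above 0.4 N) or (y of key_c_top in the frame of console between 0.05 and 0.1 m and contact force between the fingers and key_c above 0.4 N) or (y of key_d_top in the frame of console between 0.05 and 0.1 m and contact force between the fingers and key_d above 0.4 N))).
2. The second key of the row (counted from the robot's left) is tapped (((y of key_a_top in the frame of console between 0 and 0.05 m and contact force between the fingers and key_a above 0.4 N) or (y of key_b_top in the frame of console between 0 and 0.05 m and contact force between the fingers and key_b above 0.4 N) or (y of key_c_top in the frame of console between 0 and 0.05 m and contact force between the fingers and key_c above 0.4 N) or (y of key_d_top in the frame of console between 0 and 0.05 m and contact force between the fingers and key_d above 0.4 N))).
3. The third key of the row (counted from the robot's left) is tapped (((y of key_a_top in the frame of console between -0.05 and 0 m and contact force between the fingers and key_a above 0.4 N) or (y of key_b_top in the frame of console between -0.05 and 0 m and contact force between the fingers and key_b above 0.4 N) or (y of key_c_top in the frame of console between -0.05 and 0 m and contact force between the fingers and key_c above 0.4 N) or (y of key_d_top in the frame of console between -0.05 and 0 m and contact force between the fingers and key_d above 0.4 N))).
4. The far right key of the row (counted from the robot's left) is tapped (((y of key_a_top in the frame of console between -0.1 and -0.05 m and contact force between the fingers and key_a above 0.4 N) or (y of key_b_top in the frame of console between -0.1 and -0.05 m and contact force between the fingers and key_b above 0.4 N) or (y of key_c_top in the frame of console between -0.1 and -0.05 m and contact force between the fingers and key_c above 0.4 N) or (y of key_d_top in the frame of console between -0.1 and -0.05 m and contact force between the fingers and key_d above 0.4 N))).
5. The finger has left the keys, and the latched key is still latched down (contact force between the fingers and key_a below 0.1 N and contact force between the fingers and key_b below 0.1 N and contact force between the fingers and key_c below 0.1 N and contact force between the fingers and key_d below 0.1 N and (value of joint key_a between 0.0025 and 0.0044 m or value of joint key_b between 0.0025 and 0.0044 m or value of joint key_c between 0.0025 and 0.0044 m or value of joint key_d between 0.0025 and 0.0044 m)), for 0.05 s.
6. The latched key is pressed in past its latch (value of joint any of key_a, key_b, key_c, key_d above 0.0051 m), for 0.02 s.
At the end, for the whole second after the job is handed in: All four keys stand fully up (each less than 1 mm in), and the four things standing about are within 10 mm of where they stood (value of joint each of key_a, key_b, key_c, key_d below 0.001 m and distance of each of setting_ring, standard, vee_block, stylus_case from where it was at the start of the episode below 0.01 m); the robot touches nothing.
It fails at once if A second key is pushed in far enough to latch (4.4 mm or more) while the latched one is still down ((value of joint key_a above 0.0044 m and value of joint any of key_b, key_c, key_d above 0.0025 m) or (value of joint key_b above 0.0044 m and value of joint any of key_a, key_c, key_d above 0.0025 m) or (value of joint key_c above 0.0044 m and value of joint any of key_a, key_b, key_d above 0.0025 m) or (value of joint key_d above 0.0044 m and value of joint any of key_a, key_b, key_c above 0.0025 m)).
It fails at once if One of the things standing about (ring, standard, vee block, stylus case) is shoved, lifted or carried: more than 10 mm from where it stood (distance of any of setting_ring, standard, vee_block, stylus_case from where it was at the start of the episode above 0.01 m).
It also fails if it takes over 48 s, if anything falls off the work surface, if the arm or the gripper's body presses on something with over 40 N, if the wrist force passes 120 N, or if a joint passes its speed limit or range.

## Working session

There is one attempt and no reset: what is moved stays moved. The work goes in short steps, Python scripts to look and compute and a tool call to move; the robot and the scene stay as the last step left them, time stands still between calls to the robot, and variables do not carry over. Pictures are saved under pics/ and viewed, about 8 in all and at most 12, crops included, and the job is handed in when it is done.

Besides the shell and the picture viewer there is one more tool, called after ">>>" in YAML: its name, and indented under it one key for each argument. drive_tool: Moves the arm, as the interface text tells. Its arguments: {"type":"object","properties":{"deltas":{"type":"array"},"force":{"type":"number"}},"required":["deltas"]}

```bash
mkdir -p pics
cat > h.py <<'E'
import numpy as np, cv2
from workcell import bot
def ray(c,u,v,z):
    d=c["R"].T@np.linalg.inv(c["mtx"])@np.array([u,v,1.]); o=-c["R"].T@np.array(c["t"]).ravel()
    return o+d*(z-o[2])/d[2]
def proj(c,X):
    p=np.array(c["mtx"])@(c["R"]@np.array(X,float)+np.array(c["t"]).ravel()); return p[:2]/p[2]
E
python3 - <<'E'
from h import *
import pickle
s=bot.read_state(); print(s)
cs={n:bot.read_camera(n) for n in("top","scene")}
pickle.dump(cs,open("c0.pkl","wb"))
for n,c in cs.items(): cv2.imwrite(f"pics/{n}0.png",c["frame"]); print(n,-np.array(c["R"]).T@np.array(c["t"]).ravel())
E
```

```text
{'time': 0.0, 'q': array([ 1.07912853e+00,  2.64760246e-01,  1.60538550e+00,  2.30820419e-05,
        1.27370255e+00, -3.69237768e-02]), 'joint_vel': array([-0.00159242, -0.00174939,  0.00040886,  0.00093234, -0.00065435,
       -0.00019074]), 'joint_torque': array([ 5.52282727e-04, -5.15117884e+01, -3.67305851e+01,  7.46442311e-05,
        1.31824269e-02,  1.61514441e-05]), 'tool_pos': array([0.29614257, 0.60574695, 0.22995104]), 'tcp_rot': array([-0.70804371, -3.0601358 ,  0.00341041]), 'wrist_force': array([-0.05599327, -1.14199394, -0.14077676]), 'torque': array([-0.01599224, -0.01309132,  0.0356263 ]), 'width': 0.9982444845858173}
top [0.4016577  0.0325943  1.07022867]
scene [ 1.12678005 -0.34027085  0.8814216 ]
```

View pics/top0.png

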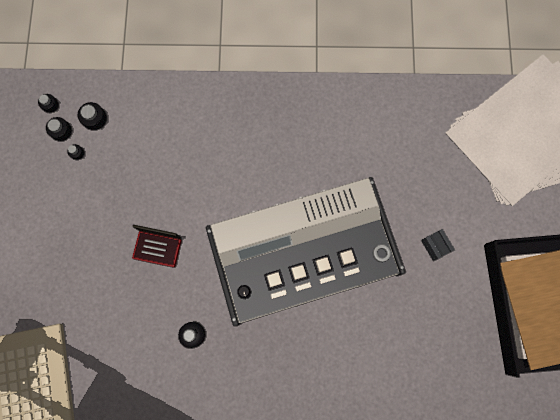

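View pics/scene0.png

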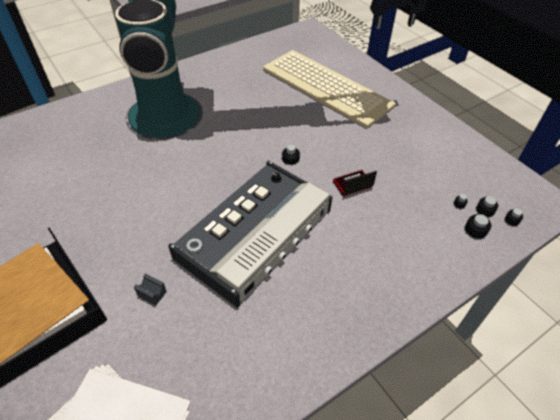

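The top view shows the keys at about (275,281), (299,272), (323,264) and (347,257), the knob at (244,292), the ring at (382,253), the standard at (191,335) and the vee block at (437,244). The scene view agrees: the row of keys runs from the knob to the ring.

Run:
```python
from h import *
import pickle
cs=pickle.load(open("c0.pkl","rb"))
P={}
for n,box in (("top",(262,245,362,295)),("scene",(200,175,275,245))):
    c=cs[n]; f=cv2.resize(c["frame"],None,fx=4,fy=4,interpolation=cv2.INTER_CUBIC)
    m=(f.min(2)>150).astype(np.uint8); M=np.zeros_like(m); x0,y0,x1,y1=[4*k for k in box]; M[y0:y1,x0:x1]=m[y0:y1,x0:x1]
    k,_,st,ce=cv2.connectedComponentsWithStats(M)
    print(n)
    for s,p in zip(st[1:],ce[1:]):
        if s[4]>300:
            p=(p+.5)/4-.5; print(s[2:]/4,p.round(2),ray(c,*p,.063).round(4))
```

```text
top
[ 14.    13.5  513.25] [347.22 256.71] [ 0.5254 -0.0935  0.063 ]
[ 14.5  14.  528. ] [322.96 264.16] [ 0.5102 -0.0461  0.063 ]
[ 14.25  13.75 531.  ] [298.39 271.77] [0.4947 0.0016 0.063 ]
[ 15.75   8.25 272.75] [351.22 271.44] [ 0.4969 -0.1009  0.063 ]
[ 14.5   14.   538.75] [273.86 279.19] [0.4797 0.0489 0.063 ]
[ 15.75   8.5  281.  ] [327.   278.91] [ 0.4817 -0.0539  0.063 ]
[ 16.     9.25 288.25] [302.8 286.3] [ 0.4669 -0.0071  0.063 ]
[ 15.25   5.   184.5 ] [279.86 292.68] [0.4541 0.0369 0.063 ]
scene
[  52.75   45.25 4827.  ] [217.22 189.63] [ 0.4192 -0.0394  0.063 ]
[ 10.     8.75 174.  ] [252.18 188.52] [0.4626 0.0337 0.063 ]
[ 12.    9.5 295.5] [261.25 190.93] [0.4815 0.0479 0.063 ]
[ 10.75   9.25 188.75] [238.85 200.16] [ 0.4775 -0.0129  0.063 ]
[ 12.5   9.5 310.5] [247.78 203.89] [ 0.4993 -0.0012  0.063 ]
[ 11.     9.5  201.25] [224.69 212.51] [ 0.4926 -0.06    0.063 ]
[ 13.    10.75 341.75] [233.63 215.55] [ 0.512  -0.0472  0.063 ]
[  37.25   30.5  2234.  ] [261.1  232.95] [ 0.5899 -0.0211  0.063 ]
[ 11.25  10.25 212.75] [209.85 225.41] [ 0.5075 -0.107   0.063 ]
[ 13.25  11.25 361.5 ] [218.71 228.79] [ 0.5271 -0.0949  0.063 ]
```

The keys are 50 mm apart on a straight line, and the console yaw is about 17.7°. In the scene view the second key from the left sits 2.6 mm off the line, which suggests it is the low one. I'll move over now with the fingers shut.

>>> drive_tool:
  deltas:
    - {"hand": 0, "offset": [2, -5.5, 0], "angular": [0, 0, -6]}
    - {"hand": 0, "offset": [4, -11, 0], "angular": [0, 0, -12]}
    - {"hand": 0, "offset": [6, -16.5, 0], "angular": [0, 0, -18]}
    - {"hand": 0, "offset": [8, -22, 0], "angular": [0, 0, -24]}
    - {"hand": 0, "offset": [10, -27.5, 0], "angular": [0, 0, -30]}
    - {"hand": 0, "offset": [12, -33, 0], "angular": [0, 0, -36]}
    - {"hand": 0, "offset": [14, -38.5, 0], "angular": [0, 0, -41]}
    - {"hand": 0, "offset": [16, -44, 0], "angular": [0, 0, -46]}
  force: 20

```text
time: 1.1
tool_pos: [0.4566, 0.1645, 0.231]
tcp_rot: [-1.851, -2.538, 0.0]
wrist_force: [1.6, 1.8, -0.3]
width: -0.005
```

>>> drive_tool:
  deltas:
    - {"hand": 0, "offset": [1, -4, 0], "angular": [0, 0, 0]}
    - {"hand": 0, "offset": [2, -8.5, -3], "angular": [0, 0, 0]}
    - {"hand": 0, "offset": [2.4, -11.8, -7], "angular": [0, 0, 0]}
    - {"hand": 0, "offset": [2.4, -11.8, -11], "angular": [0, 0, 0]}
    - {"hand": 0, "offset": [2.4, -11.8, -13], "angular": [0, 0, 0]}
    - {"hand": 0, "offset": [2.4, -11.8, -13], "angular": [0, 0, 0]}
    - {"hand": 0, "offset": [2.4, -11.8, -13], "angular": [0, 0, 0]}

```text
time: 1.98
tool_pos: [0.4811, 0.0485, 0.1021]
tcp_rot: [1.847, 2.54, 0.001]
wrist_force: [-0.1, 0.3, 0.1]
width: 0.0
```

Run:
```python
from h import *
s=bot.read_state(); print(s)
c=bot.read_camera("scene"); t=s["tool_pos"]; p=proj(c,t); print(p)
for n,c in (("top",bot.read_camera("top")),("scene",c)): print(n,proj(c,t)); 
u,v=map(int,p)
cv2.imwrite("pics/s1.png",cv2.resize(c["frame"][120:270,160:360],None,fx=4,fy=4,interpolation=cv2.INTER_CUBIC))
```

```text
{'time': 1.975, 'q': array([ 4.89466760e-02,  2.21421180e-02,  2.13383016e+00,  8.69566044e-06,
        9.84567279e-01, -2.64372898e-01]), 'joint_vel': array([ 2.76111016e-03, -1.30489934e-02, -1.60465000e-02, -1.93282783e-03,
       -3.41488239e-03,  3.44087093e-05]), 'joint_torque': array([-9.63543984e-02, -3.24159014e+01, -3.10865629e+01, -5.69814263e-03,
        6.18186314e-02,  2.42001039e-05]), 'tool_pos': array([0.4811247 , 0.04850066, 0.10206929]), 'tcp_rot': array([1.84717493e+00, 2.54016193e+00, 1.04576855e-03]), 'wrist_force': array([-0.13216401,  0.31910071,  0.06040175]), 'torque': array([ 0.04411214,  0.00133957, -0.03843001]), 'width': 0.0004708818525419281}
[261.03745356 179.55992786]
top [273.79443203 276.80657797]
scene [261.03745356 179.55992786]
```

View pics/s1.png

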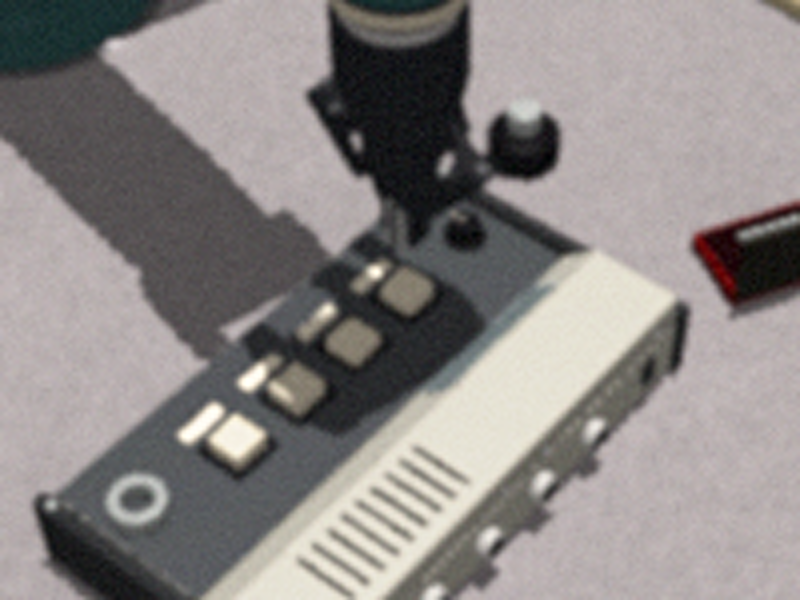

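The view shows the shut fingertip at about (405,240), right above the far-left key at (405,290). Nothing else is close. I'll lower slowly.

>>> drive_tool:
  deltas:
    - {"hand": 0, "offset": [0, 0, -2.0], "angular": [0, 0, 0]}
    - {"hand": 0, "offset": [0, 0, -3.2], "angular": [0, 0, 0]}
    - {"hand": 0, "offset": [0, 0, -3.6], "angular": [0, 0, 0]}
    - {"hand": 0, "offset": [0, 0, -3.6], "angular": [0, 0, 0]}
    - {"hand": 0, "offset": [0, 0, -3.6], "angular": [0, 0, 0]}

```text
time: 2.7
tool_pos: [0.4811, 0.0484, 0.0659]
tcp_rot: [1.847, 2.54, 0.001]
wrist_force: [0.1, -0.5, 0.2]
width: -0.001
```

>>> drive_tool:
  deltas:
    - {"hand": 0, "offset": [0, 0, -0.1], "angular": [0, 0, 0]}
    - {"hand": 0, "offset": [0, 0, -0.1], "angular": [0, 0, 0]}

```text
time: 2.95
tool_pos: [0.4806, 0.0484, 0.0645]
tcp_rot: [1.848, 2.54, 0.0]
wrist_force: [-0.2, -0.7, 0.2]
width: -0.001
```

>>> drive_tool:
  deltas:
    - {"hand": 0, "offset": [0, 0, -0.1], "angular": [0, 0, 0]}
    - {"hand": 0, "offset": [0, 0, -0.1], "angular": [0, 0, 0]}

```text
time: 3.2
tool_pos: [0.4804, 0.0484, 0.0632]
tcp_rot: [-1.848, -2.541, 0.0]
wrist_force: [1.1, 0.3, 0.3]
width: -0.001
```

>>> drive_tool:
  deltas:
    - {"hand": 0, "offset": [0, 0, -0.05], "angular": [0, 0, 0]}
    - {"hand": 0, "offset": [0, 0, -0.05], "angular": [0, 0, 0]}

```text
time: 3.45
tool_pos: [0.4805, 0.0484, 0.063]
tcp_rot: [-1.848, -2.541, 0.0]
wrist_force: [-0.9, 0.2, 2.9]
width: -0.002
```

>>> drive_tool:
  deltas:
    - {"hand": 0, "offset": [0, 0, -0.05], "angular": [0, 0, 0]}
    - {"hand": 0, "offset": [0, 0, -0.05], "angular": [0, 0, 0]}

```text
time: 3.7
tool_pos: [0.4805, 0.0484, 0.0623]
tcp_rot: [-1.848, -2.541, 0.0]
wrist_force: [-1.7, -0.3, 2.9]
width: -0.001
```

Key 1 gives about 2.9 N at z = 63 mm, so it's up. On to key 2.

>>> drive_tool:
  deltas:
    - {"hand": 0, "offset": [0, 0, 1.5], "angular": [0, 0, 0]}
    - {"hand": 0, "offset": [0.7, -2.3, 1.5], "angular": [0, 0, 0]}
    - {"hand": 0, "offset": [1.5, -4.7, 1.5], "angular": [0, 0, 0]}
    - {"hand": 0, "offset": [1.5, -4.7, 0.6], "angular": [0, 0, 0]}
    - {"hand": 0, "offset": [1.5, -4.7, 0.2], "angular": [0, 0, 0]}
    - {"hand": 0, "offset": [1.5, -4.7, 0.05], "angular": [0, 0, 0]}
    - {"hand": 0, "offset": [1.5, -4.7, 0.05], "angular": [0, 0, 0]}

```text
time: 4.58
tool_pos: [0.4951, 0.0019, 0.0625]
tcp_rot: [-1.847, -2.541, 0.0]
wrist_force: [-0.4, -1.3, 0.4]
width: -0.001
```

>>> drive_tool:
  deltas:
    - {"hand": 0, "offset": [0, 0, -0.05], "angular": [0, 0, 0]}
    - {"hand": 0, "offset": [0, 0, -0.05], "angular": [0, 0, 0]}

```text
time: 4.82
tool_pos: [0.4956, 0.0016, 0.0624]
tcp_rot: [1.847, 2.541, 0.0]
wrist_force: [-0.0, 0.6, 0.3]
width: 0.003
```

>>> drive_tool:
  deltas:
    - {"hand": 0, "offset": [0, 0, -0.1], "angular": [0, 0, 0]}
    - {"hand": 0, "offset": [0, 0, -0.1], "angular": [0, 0, 0]}

```text
time: 5.08
tool_pos: [0.4954, 0.0014, 0.0612]
tcp_rot: [-1.848, -2.541, 0.0]
wrist_force: [0.7, -0.6, 1.2]
width: -0.001
```

>>> drive_tool:
  deltas:
    - {"hand": 0, "offset": [0, 0, -0.1], "angular": [0, 0, 0]}
    - {"hand": 0, "offset": [0, 0, -0.1], "angular": [0, 0, 0]}

```text
time: 5.32
tool_pos: [0.4954, 0.0014, 0.0602]
tcp_rot: [-1.848, -2.54, 0.0]
wrist_force: [-0.4, 0.4, -0.0]
width: 0.0
```

>>> drive_tool:
  deltas:
    - {"hand": 0, "offset": [0, 0, -0.05], "angular": [0, 0, 0]}
    - {"hand": 0, "offset": [0, 0, -0.05], "angular": [0, 0, 0]}

```text
time: 5.58
tool_pos: [0.4956, 0.0014, 0.0598]
tcp_rot: [1.848, 2.541, 0.0]
wrist_force: [-0.0, 0.1, 0.3]
width: -0.001
```

>>> drive_tool:
  deltas:
    - {"hand": 0, "offset": [0, 0, -0.05], "angular": [0, 0, 0]}
    - {"hand": 0, "offset": [0, 0, -0.05], "angular": [0, 0, 0]}

```text
time: 5.82
tool_pos: [0.4956, 0.0014, 0.0596]
tcp_rot: [1.848, 2.541, -0.0]
wrist_force: [-2.2, 0.4, 4.3]
width: 0.004
```

>>> drive_tool:
  deltas:
    - {"hand": 0, "offset": [0, 0, -0.03], "angular": [0, 0, 0]}
    - {"hand": 0, "offset": [0, 0, -0.03], "angular": [0, 0, 0]}

```text
time: 6.08
tool_pos: [0.4956, 0.0014, 0.0591]
tcp_rot: [1.848, 2.541, 0.0]
wrist_force: [-0.4, 0.4, 3.2]
width: -0.002
```

Key 2 gave nothing until z = 59.6 mm, then about 4 N, so it is the latched one. Keys 3 and 4 next.

>>> drive_tool:
  deltas:
    - {"hand": 0, "offset": [0, 0, 1.8], "angular": [0, 0, 0]}
    - {"hand": 0, "offset": [0.7, -2.3, 1.8], "angular": [0, 0, 0]}
    - {"hand": 0, "offset": [1.55, -4.8, 1.8], "angular": [0, 0, 0]}
    - {"hand": 0, "offset": [1.55, -4.8, 1.0], "angular": [0, 0, 0]}
    - {"hand": 0, "offset": [1.55, -4.8, 0.55], "angular": [0, 0, 0]}
    - {"hand": 0, "offset": [1.55, -4.8, 0.4], "angular": [0, 0, 0]}
    - {"hand": 0, "offset": [1.55, -4.8, 0.33], "angular": [0, 0, 0]}
    - {"hand": 0, "offset": [1.55, -4.8, 0.33], "angular": [0, 0, 0]}

```text
time: 7.08
tool_pos: [0.5106, -0.0461, 0.0623]
tcp_rot: [-1.847, -2.54, 0.0]
wrist_force: [-1.5, 1.1, 3.6]
width: -0.003
```

>>> drive_tool:
  deltas:
    - {"hand": 0, "offset": [0, 0, 0], "angular": [0, 0, 0]}

```text
time: 7.2
tool_pos: [0.5109, -0.0462, 0.0624]
tcp_rot: [-1.847, -2.541, -0.0]
wrist_force: [-1.0, 0.6, 2.1]
width: -0.001
```

>>> drive_tool:
  deltas:
    - {"hand": 0, "offset": [0, 0, 1.5], "angular": [0, 0, 0]}
    - {"hand": 0, "offset": [0.7, -2.3, 1.5], "angular": [0, 0, 0]}
    - {"hand": 0, "offset": [1.5, -4.75, 1.5], "angular": [0, 0, 0]}
    - {"hand": 0, "offset": [1.5, -4.75, 0.6], "angular": [0, 0, 0]}
    - {"hand": 0, "offset": [1.5, -4.75, 0.2], "angular": [0, 0, 0]}
    - {"hand": 0, "offset": [1.5, -4.75, 0.05], "angular": [0, 0, 0]}
    - {"hand": 0, "offset": [1.5, -4.75, 0.0], "angular": [0, 0, 0]}
    - {"hand": 0, "offset": [1.5, -4.75, 0.0], "angular": [0, 0, 0]}

```text
time: 8.2
tool_pos: [0.5256, -0.0936, 0.0623]
tcp_rot: [-1.847, -2.54, 0.0]
wrist_force: [-2.3, -0.4, 3.3]
width: -0.002
```

>>> drive_tool:
  deltas:
    - {"hand": 0, "offset": [0, 0, 0], "angular": [0, 0, 0]}

```text
time: 8.32
tool_pos: [0.5259, -0.0937, 0.0624]
tcp_rot: [-1.847, -2.541, -0.0]
wrist_force: [-1.4, 1.6, 3.2]
width: -0.0
```

>>> drive_tool:
  deltas:
    - {"hand": 0, "offset": [0, 0, 1.5], "angular": [0, 0, 0]}
    - {"hand": 0, "offset": [-1.0, 3.2, 1.8], "angular": [0, 0, 0]}
    - {"hand": 0, "offset": [-2.0, 6.4, 1.8], "angular": [0, 0, 0]}
    - {"hand": 0, "offset": [-3.05, 9.55, 1.8], "angular": [0, 0, 0]}
    - {"hand": 0, "offset": [-3.05, 9.55, 1.5], "angular": [0, 0, 0]}
    - {"hand": 0, "offset": [-3.05, 9.55, 1.5], "angular": [0, 0, 0]}

```text
time: 9.07
tool_pos: [0.4962, 0.0011, 0.0778]
tcp_rot: [1.846, 2.54, 0.001]
wrist_force: [0.4, 0.2, 0.1]
width: -0.003
```

>>> drive_tool:
  deltas:
    - {"hand": 0, "offset": [0, 0, -1.0], "angular": [0, 0, 0]}
    - {"hand": 0, "offset": [0, 0, -1.6], "angular": [0, 0, 0]}
    - {"hand": 0, "offset": [0, 0, -1.8], "angular": [0, 0, 0]}
    - {"hand": 0, "offset": [0, 0, -2.0], "angular": [0, 0, 0]}
    - {"hand": 0, "offset": [0, 0, -2.2], "angular": [0, 0, 0]}
    - {"hand": 0, "offset": [0, 0, -2.2], "angular": [0, 0, 0]}

```text
time: 9.82
tool_pos: [0.4954, 0.0008, 0.0565]
tcp_rot: [-1.847, -2.541, 0.002]
wrist_force: [-6.1, -3.8, 12.4]
width: -0.001
```

The key is at its stop: z = 56.5 mm, 12 N. I'll lift clear and back away.

>>> drive_tool:
  deltas:
    - {"hand": 0, "offset": [0, 0, 1.0], "angular": [0, 0, 0]}
    - {"hand": 0, "offset": [0, 0, 4], "angular": [0, 0, 0]}
    - {"hand": 0, "offset": [0, 0, 8], "angular": [0, 0, 0]}
    - {"hand": 0, "offset": [0, 0, 13], "angular": [0, 0, 0]}
    - {"hand": 0, "offset": [-1, 5, 17], "angular": [0, 0, 0]}
    - {"hand": 0, "offset": [-2, 10, 17], "angular": [0, 0, 0]}
    - {"hand": 0, "offset": [-3, 15, 17], "angular": [0, 0, 0]}
    - {"hand": 0, "offset": [-3, 20, 17], "angular": [0, 0, 0]}

```text
time: 10.82
tool_pos: [0.4649, 0.2032, 0.2258]
tcp_rot: [1.847, 2.54, 0.002]
wrist_force: [0.8, 0.5, 0.7]
width: 0.002
```

>>> drive_tool:
  deltas:
    - {"hand": 0, "offset": [0, 5, 0], "angular": [0, 0, 0]}
    - {"hand": 0, "offset": [0, 10, 0], "angular": [0, 0, 0]}
    - {"hand": 0, "offset": [0, 15, 0], "angular": [0, 0, 0]}
    - {"hand": 0, "offset": [0, 15, 0], "angular": [0, 0, 0]}

```text
time: 11.32
tool_pos: [0.465, 0.3547, 0.225]
tcp_rot: [-1.842, -2.544, -0.002]
wrist_force: [-1.0, -0.2, -0.5]
width: 0.002
```

Run:
```python
from h import *
import pickle
c0=pickle.load(open("c0.pkl","rb")); c=bot.read_camera("scene"); b=bot.read_camera("top")
def keys(c):
    f=cv2.resize(c["frame"],None,fx=4,fy=4,interpolation=cv2.INTER_CUBIC)
    m=(f.min(2)>150).astype(np.uint8); M=np.zeros_like(m); M[700:980,800:1100]=m[700:980,800:1100]
    _,_,st,ce=cv2.connectedComponentsWithStats(M)
    return [ray(c,*((p+.5)/4-.5),.063).round(4)[:2] for s,p in zip(st[1:],ce[1:]) if 250<s[4]<500]
K=np.array(keys(c)); print(K, np.diff(K,axis=0))
for n,x in (("scene",c),("top",b)):
    d=cv2.absdiff(x["frame"],c0[n]["frame"]).max(2); print(n,d.mean())
    if n=="top":
        for nm,(u,v) in dict(ring=(382,253),std=(191,335),vee=(437,244),case=(157,245)).items(): print(nm,d[v-22:v+22,u-28:u+28].max(), (d[v-22:v+22,u-28:u+28]>40).sum())
cv2.imwrite("pics/end.png",np.hstack([cv2.resize(c["frame"][130:310,120:390],None,fx=1.48,fy=1.48),b["frame"][160:360,120:470]])[:600,:800] if 0 else cv2.resize(c["frame"][130:310,120:390],(750,500),interpolation=cv2.INTER_CUBIC))
s=bot.read_state();print(s["time"],s["tool_pos"],s["wrist_force"])
```

```text
[] []
scene 9.671666666666667
top 13.460374149659865
ring 10 0
std 117 1276
vee 9 0
case 95 524
11.425 [0.46507953 0.35158273 0.22484182] [-0.28019088  0.06788952 -0.53556162]
```

View pics/end.png

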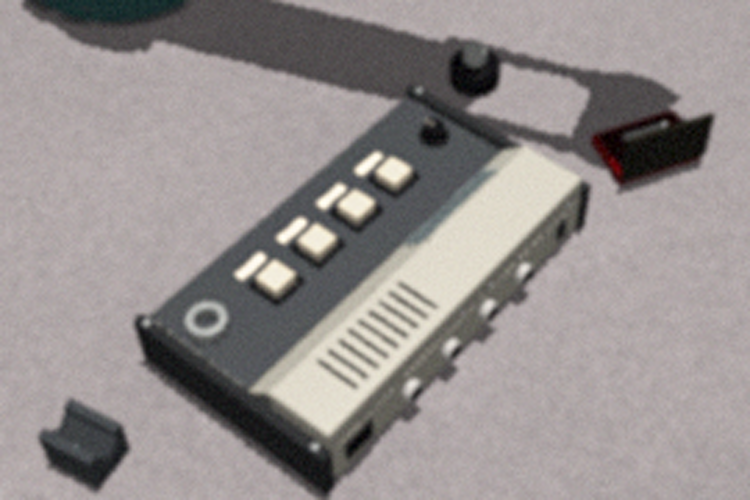

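The picture shows the four caps at (392,174), (355,207), (317,242) and (276,278), with the ring, vee block, standard and case in place. The standard and case differ from the first picture where the arm's shadow falls. My area filter was wrong, so I'll redo the key line numerically.

Run:
```python
from h import *
c=bot.read_camera("scene")
f=cv2.resize(c["frame"],None,fx=4,fy=4,interpolation=cv2.INTER_CUBIC)
m=(f.min(2)>150).astype(np.uint8); M=np.zeros_like(m); M[700:980,800:1100]=m[700:980,800:1100]
_,_,st,ce=cv2.connectedComponentsWithStats(M)
K=np.array([ray(c,*((p+.5)/4-.5),.063)[:2] for s,p in zip(st[1:],ce[1:]) if 1050<s[4]<1600]); print(K.round(4),np.diff(K,axis=0).round(4))
```

```text
[[ 4.815e-01  4.790e-02]
 [ 4.967e-01  3.000e-04]
 [ 5.119e-01 -4.720e-02]
 [ 5.271e-01 -9.490e-02]] [[ 0.0152 -0.0477]
 [ 0.0153 -0.0474]
 [ 0.0152 -0.0477]]
```

Key 2 is now in line with the others, so all four are up. I'll hand it in.

```bash
python3 -c "
from workcell import bot
print(bot.finish_job())"
```

```text
the job is handed in; nothing more can be done
None
```

The second key from the left was the latched one. I released it and handed the job in at about 11.5 s; no verdict came back.

- **Tapping:** I tapped all four keys from left to right. Keys 1, 3 and 4 pushed back with about 2–3.6 N at about 63 mm above the bench. Key 2 gave nothing clear until 59.6 mm, then about 4 N.
- **Release:** I pressed key 2 once to its stop (tip at 56.5 mm, 12 N), then lifted off and moved clear.
- **Last checks:** In the scene camera, all four key tops lie on one evenly spaced line within 0.2 mm; key 2 was 2.6 mm off that line at the start. In the top view, the ring and vee block show no change.
- **Checks that disagreed:** The picture difference flagged the standard and the stylus case. The final view shows the arm's shadow falling there and both things standing, but I did not measure their positions again. My first final key check also found no keys because its area filter was wrong; I corrected the filter and reran it.

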